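# Put the ink roller away in its case

## Robot

A 7-joint arm with a two-finger parallel gripper is mounted at the origin on the work surface. World frame = base frame: x ahead of the robot, y to its left, z up, the work surface at z = 0. Lengths are in m, angles in rad, forces in N, time in s.
With the tool pointing down it reaches from about 0.4 to 0.875 m from the base axis. Payload 19.3 kg.
Tool frame: the origin (TCP) lies at the very end of the fingers, on their centre line; the grasp point (between the pads) lies 19 mm behind it; z points along the fingers, y is the line along which they close (so a half turn about z gives the same grasp; the last joint's range is limited). The gripper opens to 85 mm and grips with 20 to 120 N. Pads are 22 mm wide; open, the fingers measure 114 mm over their backs; the gripper's body (76 mm by 85 mm) begins 54 mm behind the grasp point. The pads swing forward as they close: fully open they stand 13 mm farther back than shut.
Start: joints at [1.239, 0.521, -0.036, 1.599, 0.021, 1.021, -0.113], TCP at [0.162, -0.604, 0.231] pointing down, gripper open.
Joint ranges: [-2.91, 2.91], [-0.3, 2.13], [-1.5, 1.42], [0.17, 2.43], [-1.26, 4.41], [0.16, 1.93], [-2.52, 2.52]. Speed limits (rad/s): [1.89, 1.89, 2.39, 2.39, 3.01, 3.01, 3.01].

## Interface

Orientations are given as [roll, pitch, yaw] about the fixed x, y, z axes, in that order (R = Rz(yaw) Ry(pitch) Rx(roll)).
In Python, from workcell import observe, grab_frame, job_done gives the robot as it stands.
- The arm moves only by the tool move_arm, never from a script. Its argument "plan" is a list that holds one entry, the list of rows, each a list of 7 numbers: the shift along the tool's x, y, z each as a share of 0.02 m, from -1 to 1, then the turn, a rotation vector about the tool's x, y, z each as a share of 6 degrees, from -1 to 1, then the opening, from -1 (shut) to 1 (fully open). A call has exactly 10 rows; each row shifts and turns the commanded pose from where the row before left it, along the tool's axes as they then stand; what a row does not reach is not made up. A row lasts 1/10 s, in which the tool goes at most 50 mm and 8.59 degrees, less where a joint would pass 70% of its speed; a pose out of reach is approached as far as the arm can. A call with a number of a shift or a turn outside -1 to 1 is refused whole. A call with a gripper value outside its range is refused whole. The fingers move at their own pace and stop on an object; "grip_force" is the grip in N (left out, the last holds). Time passes only in rows, so rows that do not move let the fingers close, or fill a call up. It gives the time, the measured TCP pose, the force, the opening and the grip force at its end, in the units of the state.
- observe(): the state, without advancing time (a new reading comes with each control period).
- grab_frame(name): name is "side" or "top" or "wrist"; returns a dict with "color" (420x560x3 uint8, red, green, blue), "intrinsics" (3x3 intrinsics, pixels), "position" and "orientation" of the camera in the world; the wrist camera has in their place "tool_from_camera" (4x4, takes a point from camera to tool coordinates, whose origin is the TCP and whose axes are the flange's). Camera axes: x right, y down, z forward; pixel columns grow to the right and rows downward; lengths in m; the calibration is good to about 2 mm. A picture is of the moment at which its call begins: read the wrist's pose just before it. There is no depth.
- job_done(): hands the job in; it is judged then, once.
The state is a dict: "clock": time; "qpos": joint angles; "qd": joint speeds; "joint_efforts": joint torques, N m; "position": TCP position; "tool_rot": TCP orientation; "force": force on the tool from outside, world axes, zero at the start; "moment": the same for the moment, N m; "grip_width": finger opening in m; "finger_force": force on a finger pad.
Only numpy, scipy, OpenCV 4.12 (cv2) and the standard library are available. Lean on these libraries where they do the work, as an engineer would, in place of code of your own. Each camera call takes 0.05 s, during which the arm holds its last target. There are 200 camera calls.

## Task

Lay the ink roller on the wooden rest inside the open black case, its rubber roll in the front trough and its handle propped on the raised notch behind, and let go of it while the lid is still up. Then lower the case's lid gently until it is fully closed, without letting it slam. Leave the other things on the table and in the case where they are.

Things in the scene. Friction and masses are not known exactly. Their poses are not given: they have to be found in the camera images.
- case: Black case fixed to the table, base 200 (x) x 240 (y) x 50 mm tall, walls and floor 6 mm. Origin: centre of its underside; x points from its front to its hinged side, away from the robot and to its right, z up. The half-open lid leans over its rear half: no room there for an upright gripper, so come in tilted 25 to 40 degrees, fingers pointing down and to +x, low from the front.
- trough (a point): Front of the wooden rest in the case: a flat-bottomed trough, 50 mm long along y (open ends), 40 mm wide inside along x, its floor 15 mm and its two walls 23 mm above the table. This point, 58 mm in front of the case's middle, y = 0, 30 mm above the table, is where the centre of the rubber roll comes to lie. Axes as the case.
- saddle (a point): Back of the rest: a post 8 mm thick with a 90-degree V notch in its top, mouth 37 mm wide along y, tips 72 mm above the table. This point, 32.6 mm behind the case's middle, y = 0, 72.3 mm above the table, is where the handle's centre line (point roller_neck) comes to lie; the handle then rises 25 degrees towards the hinge, along the case's x.
- lid (a joint): Angle of the lid in rad: 0 = fully closed, rim on rim; it starts about 0.98 to 1.08, and its stop is at 1.1. The hinge is stiff: the lid stays where it is left, and closing takes a few newtons at its free edge.
- lid_hinge (a point): Middle of the hinge line, fixed on the case: 100 mm behind the case's middle, 50 mm above the table. Axes as the case; the hinge line runs along y.
- lid_top (a point): Point on the lid's outer face (lid: a shell 200 x 240 mm, 70 mm deep, walls 6 mm), midway across and 25 mm from its free edge: 175 mm from the hinge along the lid and 70 mm out from its rim plane. Moves with the lid; x from the free edge to the hinge, z out of the outer face.
- roller: Ink roller lying level on the table, 155 mm long, 0.18 kg: black rubber roll 30 mm thick, 62 mm wide; steel yoke 76 mm wide; round wooden handle 22 mm thick from 43 to 120 mm, then a knob 30 mm thick to 140 mm. Origin: centre of the roll (lengths count from it), 15 mm above the table at the start. x along the handle to the knob, y along the axle, z up.
- roller_grip (a point): Point on the centre line of the wooden handle, 65 mm from the roll's centre; a good place to grip, across the 22 mm handle. Axes as the roller.
- roller_neck (a point): Point on the centre line of the handle, 100 mm from the roll's centre: it comes to lie in the notch.
- scraper: Flat scraper, 165 mm long with wooden handle and 80 mm steel blade, lying on the table. A bystander; it and the roller swap places from start to start. Origin: underside, near the middle.
- tub: White plastic paint tub, about 100 mm wide, 130 mm tall; a bystander. Origin: centre of its underside.
- cup: Clear plastic cup, 74 mm wide, 95 mm tall; a bystander. Origin: centre of its underside.
- tape: Roll of paper tape lying flat, 100 mm across, 25 mm tall; a bystander. Origin: centre of its underside.
- jar: Glass jar with steel cap, 60 mm across, 80 mm tall; a bystander. Origin: centre of its underside.
- sander: Cork sanding block 100 x 55 x 30 mm; a bystander. Origin: centre of its underside.
- tin: Small steel tin, 40 mm across, 35 mm tall, standing in the case beside the rest (towards its +y wall); a bystander. Origin: centre of its underside.
Things that resemble listed ones, but are neither listed nor needed, are in the scene too. What is shaped like the roller but green or yellow is not meant.

How it is judged:
On the way:
1. the roller lies on the rest (roll in the trough, handle in the notch), let go and at rest, with the lid still up (above 0.7 rad) (distance between roller and trough below 0.014 m and distance between roller_neck and saddle below 0.012 m and contact force between the fingers and roller below 0.05 N and linear speed of roller below 0.02 m/s and value of joint lid above 0.7 rad), for 0.2 s.
At the end, for the whole second after the job is handed in: The roller lies at rest on the rest: centre of the roll within 14 mm of site trough and the handle's centre line (roller_neck) within 12 mm of site saddle; the lid is closed (below 0.03 rad) (distance between roller and trough below 0.014 m and distance between roller_neck and saddle below 0.012 m and contact force between the fingers and roller below 0.05 N and linear speed of roller below 0.02 m/s and value of joint lid below 0.03 rad); the robot touches nothing.
It fails at once if the lid is slammed (closing faster than 1.5 rad/s, about 0.3 m/s at its free edge) (velocity of joint lid below -1.5 rad/s).
It fails at once if one of the other things is moved more than 30 mm (distance of any of scraper, tub, cup, tape, jar, sander, tin from where it was at the start of the episode above 0.03 m).
It also fails if it takes over 64 s, if anything falls off the work surface, if the arm or the gripper's body presses on something with over 40 N, if the wrist force passes 120 N, or if a joint passes its speed limit or range.

## Working session

There is one attempt and no reset: what is moved stays moved. The work goes in short steps, Python scripts to look and compute and a tool call to move; the robot and the scene stay as the last step left them, time stands still between calls to the robot, and variables do not carry over. Pictures are saved under pics/ and viewed, at most 11 in all, crops included, and the job is handed in when it is done.

Besides the shell and the picture viewer there is one more tool, called after ">>>" as a command line: name --argument value ..., lists and objects as JSON in quotes. move_arm: Moves the arm, as the interface text tells. Shift numbers are shares of 0.02 m and turn numbers shares of 6 degrees, none past 1 either way. Its arguments: {"type":"object","properties":{"plan":{"type":"array"},"grip_force":{"type":"number"}},"required":["plan"]}

```bash
mkdir -p pics; ls; cat > h.py <<'E'
import numpy as np, cv2
from scipy.spatial.transform import Rotation as R
from workcell import observe, grab_frame, job_done
def rot(o):
    o=np.array(o,float)
    if o.shape==(3,3): return o
    return R.from_euler('xyz',o).as_matrix() if o.size==3 else R.from_quat(o).as_matrix()
def save(f,n): cv2.imwrite(n,f['color'][:,:,::-1])
def ray2plane(K,P,Rm,uv,z):
    d=Rm@np.linalg.solve(K,[uv[0],uv[1],1.]); return P+d*(z-P[2])/d[2]
def proj(K,P,Rm,X):
    p=K@(Rm.T@(np.array(X)-P)); return p[:2]/p[2]
E
python3 - <<'E'
from h import *
import pickle
s=observe();print({k:np.round(v,3).tolist() for k,v in s.items()})
fr={}
for n in('side','top','wrist'):
    f=grab_frame(n);fr[n]=f;save(f,f'pics/{n}0.png')
    print(n,{k:np.round(v,4).tolist() for k,v in f.items() if k!='color'})
pickle.dump(fr,open('fr0.pkl','wb'))
a=cv2.resize(fr['top']['color'][:,:,::-1],(800,600),interpolation=cv2.INTER_CUBIC);cv2.imwrite('pics/top0b.png',a)
a=cv2.resize(fr['side']['color'][:,:,::-1],(800,600),interpolation=cv2.INTER_CUBIC);cv2.imwrite('pics/side0b.png',a)
E
```

```text
pics
{'clock': 0.0, 'qpos': [1.239, 0.522, -0.036, 1.6, 0.021, 1.021, -0.113], 'qd': [0.001, -0.0, 0.0, 0.002, -0.001, 0.0, -0.001], 'joint_efforts': [0.001, -92.712, 1.981, -36.994, 0.018, 0.008, -0.0], 'position': [0.162, -0.603, 0.231], 'tool_rot': [-3.14, 0.0, 0.262], 'force': [-0.36, -0.954, 0.265], 'moment': [0.001, 0.011, -0.027], 'finger_force': 0.0, 'grip_width': 0.085}
side {'intrinsics': [[536.5367, 0.0, 278.1884], [0.0, 536.5367, 214.2438], [0.0, 0.0, 1.0]], 'position': [1.1664, -0.34, 1.7829], 'orientation': [-2.7001, 0.0105, 1.1447]}
top {'intrinsics': [[479.3218, 0.0, 283.5212], [0.0, 479.3218, 208.2558], [0.0, 0.0, 1.0]], 'position': [0.3203, -0.0034, 1.4072], 'orientation': [-3.0398, -0.008, -1.5799]}
wrist {'intrinsics': [[301.4288, 0.0, 284.6327], [0.0, 301.4288, 210.4105], [0.0, 0.0, 1.0]], 'tool_from_camera': [[-0.0007, -0.9452, -0.3266, 0.0847], [1.0, -0.0006, -0.0004, 0.0001], [0.0002, -0.3266, 0.9452, -0.1425], [0.0, 0.0, 0.0, 1.0]]}
```

View pics/top0b.png

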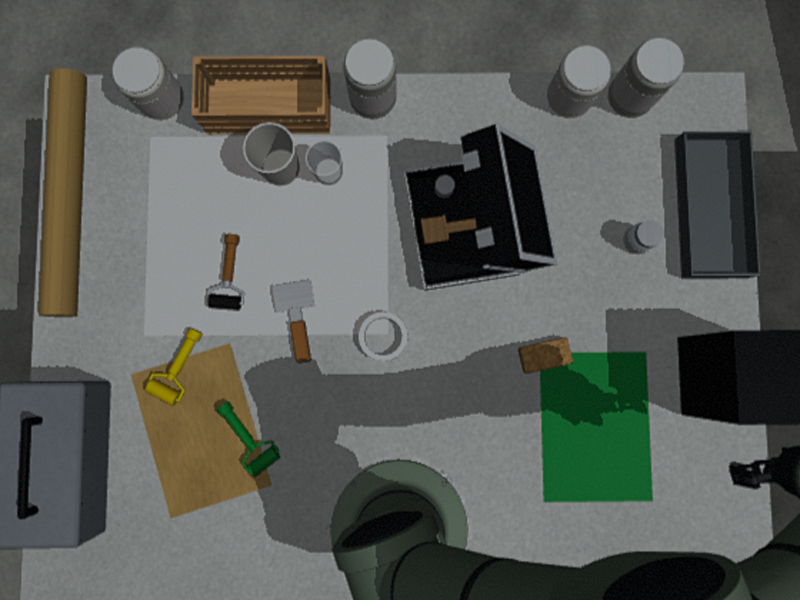

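View pics/side0b.png

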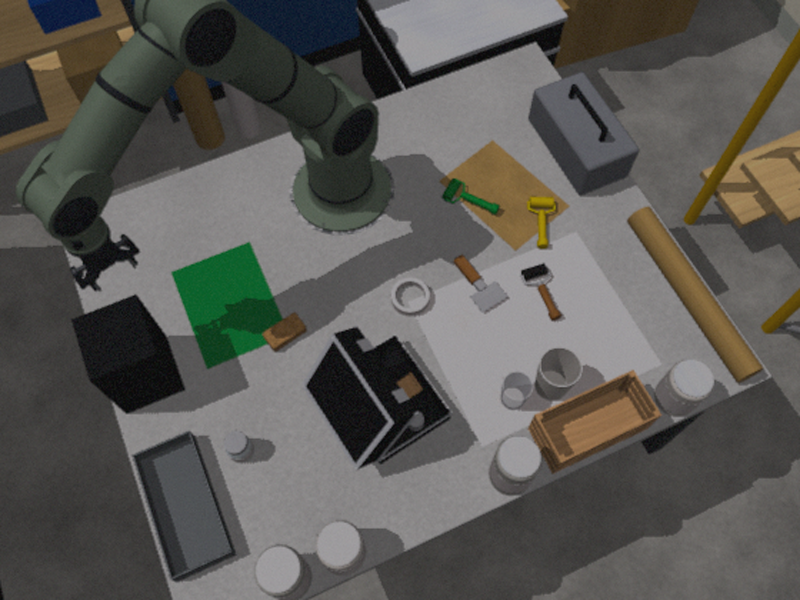

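The top view shows the roller with its black roll at about (225,300) and knob at (232,238), in 800-wide pixels. The case has front corners at about (408,173) and (427,287), with its hinge to the right. Next I enlarge both.

```bash
python3 - <<'E'
from h import *
import pickle
fr=pickle.load(open('fr0.pkl','rb'))
def crop(n,u,v,w,h):
    return cv2.resize(fr[n]['color'][v:v+h,u:u+w,::-1],(400,300),interpolation=cv2.INTER_CUBIC)
# original px: u0,v0,w,h ; scales
A=crop('top',276,82,120,90.__int__()+0)if 0 else crop('top',270,80,160,120)
B=crop('top',130,158,80,60)
C=crop('side',205,220,160,120)
D=crop('side',345,170,80,60)
for im,w in((A,160),(B,80),(C,160),(D,80)):
    s=400/w
    for k in range(0,w,10 if w==80 else 20):
        cv2.line(im,(int(k*s),0),(int(k*s),6),(0,0,255),1);cv2.line(im,(0,int(k*s)),(6,int(k*s)),(0,0,255),1)
im=np.vstack([np.hstack([A,B]),np.hstack([C,D])])
im=np.clip(255*(im/255.)**.6,0,255).astype('uint8')
cv2.imwrite('pics/crops.png',im)
E
```

```text
File "<stdin>", line 7
    A=crop('top',276,82,120,90.__int__()+0)if 0 else crop('top',270,80,160,120)
                              ^
SyntaxError: invalid decimal literal
```

```bash
python3 - <<'E'
from h import *
import pickle
fr=pickle.load(open('fr0.pkl','rb'))
def crop(n,u,v,w,h):
    return cv2.resize(fr[n]['color'][v:v+h,u:u+w,::-1],(400,300),interpolation=cv2.INTER_CUBIC)
A=crop('top',270,80,160,120)
B=crop('top',130,158,80,60)
C=crop('side',205,220,160,120)
D=crop('side',345,170,80,60)
im=np.vstack([np.hstack([A,B]),np.hstack([C,D])])
im=np.clip(255*(im/255.)**.6,0,255).astype('uint8')
cv2.imwrite('pics/crops.png',im)
E
```

```text
(no output)
```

View pics/crops.png

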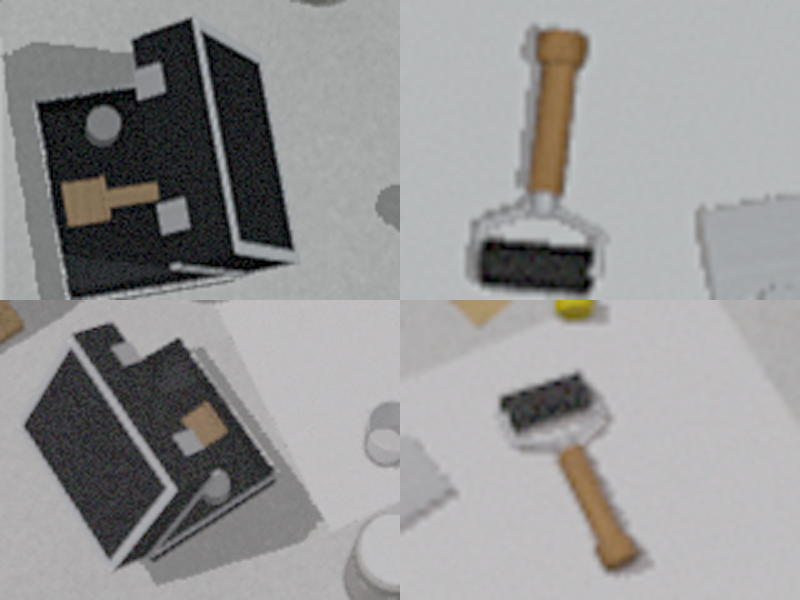

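```bash
python3 - <<'E'
from h import *
import pickle
from scipy.optimize import least_squares
fr=pickle.load(open('fr0.pkl','rb'))
cam={n:(np.array(fr[n]['intrinsics']),np.array(fr[n]['position']),rot(fr[n]['orientation'])) for n in('side','top')}
o={'A':('top',270,80,2.5),'B':('top',130,158,5),'C':('side',205,220,2.5),'D':('side',345,170,5)}
def lid(a,b,y,th): # a along from hinge, b out
    return [.1-a*np.cos(th)+b*np.sin(th),y,.05+a*np.sin(th)+b*np.cos(th)]
L=lambda a,b,y:(lambda th:lid(a,b,y,th)); F=lambda *p:(lambda th:p)
case=[('A',37,102,F(-.1,.12,.05)),('A',70,298,F(-.1,-.12,.05)),('A',86,201,F(-.058,0,.023)),
('A',192,18,L(.2,.07,.12)),('A',238,250,L(.2,.07,-.12)),('A',260,62,L(0,.07,.12)),('A',298,262,L(0,.07,-.12)),('A',134,38,L(.2,0,.12)),
('C',72,46,L(.2,.07,-.12)),('C',176,190,L(.2,.07,.12)),('C',24,125,L(0,.07,-.12)),('C',115,268,L(0,.07,.12)),('C',115,22,L(.2,0,-.12)),
('C',182,40,F(-.1,-.12,.05)),('C',274,175,F(-.1,.12,.05)),('C',205,124,F(-.058,0,.023))]
def W(p,q): 
    c,s=np.cos(p[2]),np.sin(p[2]);return np.array([p[0]+c*q[0]-s*q[1],p[1]+s*q[0]+c*q[1],q[2]])
def res(p,pts):
    r=[]
    for k,u,v,f in pts:
        n,u0,v0,s=o[k]; r.append(proj(*cam[n],W(p,f(p[3])))-[u0+(u+.5)/s-.5,v0+(v+.5)/s-.5])
    return np.array(r)
def fit(pts,x0):
    s=least_squares(lambda p:res(p,pts).ravel(),x0,loss='soft_l1'); 
    print(np.round(s.x,4)); print(np.round(res(s.x,pts),1).tolist()); return s.x
fit(case,[.5,-.15,-1.4,1.0])
rp=lambda d:F(d,0,.015)
r=[('B',136,265,rp(0)),('B',145,192,rp(.043)),('B',161,48,rp(.128)),('D',147,102,rp(0)),('D',170,150,rp(.043)),('D',216,252,rp(.128))]
fit(r,[.4,.35,0,0])
E
```

```text
[ 0.6141 -0.1345 -1.4194  1.0377]
[[-1.1, -1.0], [-0.9, 1.7], [-0.1, -0.7], [0.7, -1.2], [-0.6, 0.6], [0.3, -2.6], [0.4, -0.1], [-1.3, -0.6], [-0.4, -4.9], [0.1, 0.4], [-2.8, -0.7], [-1.4, 1.8], [-0.4, -0.4], [-0.6, -1.9], [1.6, -0.9], [-1.0, 0.4]]
[ 0.4579  0.353  -0.1002  0.    ]
[[0.1, 0.2], [0.0, 0.3], [0.2, 0.5], [0.2, 0.4], [0.2, 0.6], [0.4, 0.0]]
```

>>> move_arm --plan '[[[0, 0, -0.95, 0, 0, -0.85, 1], [0, 0, -0.95, 0, 0, -0.85, 1], [0, 0, -0.95, 0, 0, -0.85, 1], [0, 0, -0.95, 0, 0, -0.85, 1], [0, 0, -0.95, 0, 0, -0.85, 1], [0, 0, -0.95, 0, 0, -0.85, 1], [0, 0, -0.95, 0, 0, -0.85, 1], [0, 0, -0.95, 0, 0, -0.85, 1], [0, 0, -0.95, 0, 0, -0.85, 1], [0, 0, -0.95, 0, 0, -0.85, 1]]]'

```text
clock: 1.15
position: [0.1616, -0.6036, 0.4219]
tool_rot: [-3.141, -0.0, 1.156]
force: [-0.7, 0.0, -1.0]
grip_width: 0.0853
finger_force: 0.0
```

>>> move_arm --plan '[[[0.76, 0.905, 0, 0, 0, -0.36, 1], [0.76, 0.905, 0, 0, 0, -0.36, 1], [0.76, 0.905, 0, 0, 0, -0.36, 1], [0.76, 0.905, 0, 0, 0, -0.36, 1], [0.76, 0.905, 0, 0, 0, -0.36, 1], [0.76, 0.905, 0, 0, 0, -0.36, 1], [0.76, 0.905, 0, 0, 0, -0.36, 1], [0.76, 0.905, 0, 0, 0, -0.36, 1], [0.76, 0.905, 0, 0, 0, -0.36, 1], [0.76, 0.905, 0, 0, 0, -0.36, 1]]]'

```text
clock: 2.15
position: [0.375, -0.5005, 0.4213]
tool_rot: [3.142, -0.0, 1.532]
force: [-0.9, -0.6, 0.7]
grip_width: 0.0854
finger_force: 0.0
```

>>> move_arm --plan '[[[0.76, 0.905, 0, 0, 0, -0.36, 1], [0.76, 0.905, 0, 0, 0, -0.36, 1], [0.76, 0.905, 0, 0, 0, -0.36, 1], [0.76, 0.905, 0, 0, 0, -0.36, 1], [0.76, 0.905, 0, 0, 0, -0.36, 1], [0.76, 0.905, 0, 0, 0, -0.36, 1], [0.76, 0.905, 0, 0, 0, -0.36, 1], [0.76, 0.905, 0, 0, 0, -0.36, 1], [0.76, 0.905, 0, 0, 0, -0.36, 1], [0.76, 0.905, 0, 0, 0, -0.36, 1]]]'

```text
clock: 3.15
position: [0.5336, -0.3272, 0.4213]
tool_rot: [-3.142, 0.0, 1.909]
force: [-1.2, 0.3, -0.7]
grip_width: 0.0855
finger_force: 0.0
```

>>> move_arm --plan '[[[0.76, 0.905, 0, 0, 0, -0.36, 1], [0.76, 0.905, 0, 0, 0, -0.36, 1], [0.76, 0.905, 0, 0, 0, -0.36, 1], [0.76, 0.905, 0, 0, 0, -0.36, 1], [0.76, 0.905, 0, 0, 0, -0.36, 1], [0.76, 0.905, 0, 0, 0, -0.36, 1], [0.76, 0.905, 0, 0, 0, -0.36, 1], [0.76, 0.905, 0, 0, 0, -0.36, 1], [0.76, 0.905, 0, 0, 0, -0.36, 1], [0.76, 0.905, 0, 0, 0, -0.36, 1]]]'

```text
clock: 4.15
position: [0.6174, -0.1076, 0.4213]
tool_rot: [3.142, -0.0, 2.286]
force: [-0.4, -0.3, 0.0]
grip_width: 0.0854
finger_force: 0.0
```

```bash
python3 - <<'E'
from h import *
import pickle
s=observe();f=grab_frame('wrist');pickle.dump((s,f),open('w1.pkl','wb'))
im=f['color'][:,:,::-1]/255.;im=(255*im**.6).astype('uint8')
cv2.imwrite('pics/w1.png',cv2.resize(im,(800,600),interpolation=cv2.INTER_CUBIC))
print(s['position'],s['tool_rot'],s['qpos'])
E
```

```text
[ 0.6174236  -0.10762865  0.42132113] [ 3.14151927e+00 -6.57245691e-06  2.28598034e+00] [ 0.47579325  0.45684816 -0.63360454  1.28416763  0.26522183  1.48335808
  0.58438518]
```

View pics/w1.png

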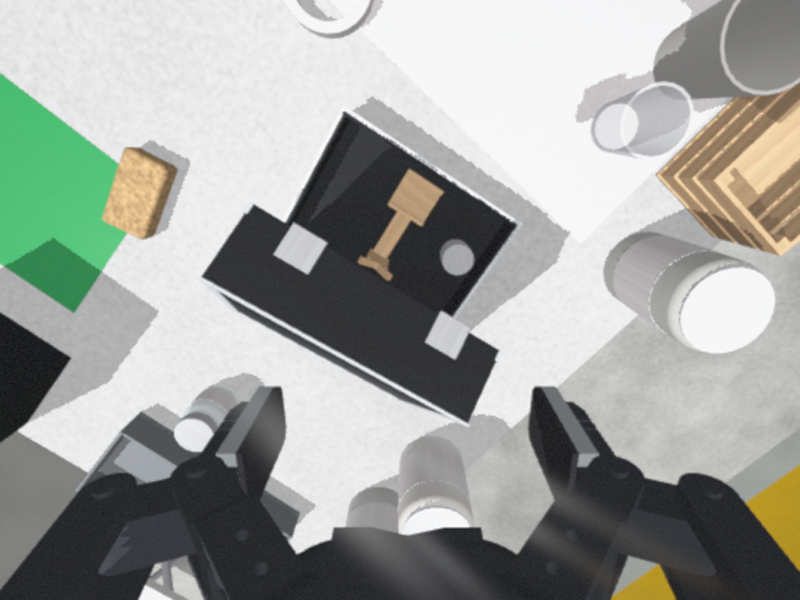

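The wrist view looks straight down on the case. Front rim corners are at (345,111) and (516,221), the trough centre at (416,196) and the V post at about (376,264). Lid edge corners are at (203,277), (469,423), (253,206) and (498,350).

```bash
cat >> h.py <<'E'
def wristcam(s,f):
    T=np.array(f['tool_from_camera']);Rt=rot(s['tool_rot'])
    return np.array(f['intrinsics']),np.array(s['position'])+Rt@T[:3,3],Rt@T[:3,:3]
def lidp(a,b,y,th): return [.1-a*np.cos(th)+b*np.sin(th),y,.05+a*np.sin(th)+b*np.cos(th)]
def W(p,q):
    c,s=np.cos(p[2]),np.sin(p[2]);return np.array([p[0]+c*q[0]-s*q[1],p[1]+s*q[0]+c*q[1],q[2]])
E
python3 - <<'E'
from h import *
import pickle
from scipy.optimize import least_squares
s,f=pickle.load(open('w1.pkl','rb'));cam=wristcam(s,f)
P=[(345,111,lambda t:(-.1,-.12,.05)),(516,221,lambda t:(-.1,.12,.05)),(416,196,lambda t:(-.058,0,.023)),(376,264,lambda t:(.0326,0,.070)),
(203,277,lambda t:lidp(.2,.07,-.12,t)),(469,423,lambda t:lidp(.2,.07,.12,t)),(253,206,lambda t:lidp(.2,0,-.12,t)),(498,350,lambda t:lidp(.2,0,.12,t))]
res=lambda p:np.array([proj(*cam,W(p,g(p[3])))-[(u+.5)*.7-.5,(v+.5)*.7-.5] for u,v,g in P])
r=least_squares(lambda p:res(p).ravel(),[.614,-.134,-1.42,1.04],loss='soft_l1')
print(r.x.round(4));print(res(r.x).round(1).tolist())
for u,v,z in((416,196,.023),(376,264,.07),(457,257,.035)): print(ray2plane(*cam,[(u+.5)*.7-.5,(v+.5)*.7-.5],z).round(4))
for q in((-.058,0,.03),(.0326,0,.0723)): print(W(r.x,q).round(4))
E
```

```text
[ 0.6146 -0.1331 -1.4114  1.0361]
[[-0.6, -3.0], [3.4, 1.4], [0.0, 0.7], [0.0, 2.5], [-1.3, 0.6], [0.2, 0.5], [-0.5, -3.0], [3.3, -0.4]]
[ 0.6046 -0.075   0.023 ]
[ 0.6169 -0.1619  0.07  ]
[ 0.6919 -0.0967  0.035 ]
[ 0.6054 -0.0759  0.03  ]
[ 0.6197 -0.1653  0.0723]
```

>>> move_arm --plan '[[[0.76, 0.905, 0, 0, 0, -0.36, 1], [0.76, 0.905, 0, 0, 0, -0.36, 1], [0.76, 0.905, 0, 0, 0, -0.36, 1], [0.76, 0.905, 0, 0, 0, -0.36, 1], [0.76, 0.905, 0, 0, 0, -0.36, 1], [0.76, 0.905, 0, 0, 0, -0.36, 1], [0.76, 0.905, 0, 0, 0, -0.36, 1], [0.76, 0.905, 0, 0, 0, -0.36, 1], [0.76, 0.905, 0, 0, 0, -0.36, 1], [0.76, 0.905, 0, 0, 0, -0.36, 1]]]'

```text
clock: 5.2
position: [0.6145, 0.1271, 0.4213]
tool_rot: [3.142, 0.0, 2.663]
force: [-0.1, 1.1, -0.9]
grip_width: 0.0854
finger_force: 0.0
```

```bash
cat >> h.py <<'E'
def toolR(yaw,tilt): # yaw of tool x; tilt deg: fingers lean towards -tool x
    return (R.from_euler('xyz',[np.pi,0,yaw])*R.from_rotvec([0,-np.deg2rad(tilt),0]))
def rows(p0,R0,p1,R1,n):
    w=(R0.inv()*R1).as_rotvec()/n; M=sum((R.from_rotvec(w*i).as_matrix() for i in range(n)),np.zeros((3,3)))
    d=np.linalg.solve(M,R0.inv().apply(np.array(p1)-p0))
    pm=p0+R0.apply(sum((R.from_rotvec(w*i).apply(d) for i in range(n//2)),np.zeros(3)))
    print(n,'rows',np.round(np.r_[d/.02,np.rad2deg(w)/6],3).tolist(),'mid',np.round(pm,3),'end',np.round(p1,4))
E
python3 - <<'E'
from h import *
s=observe();p0=np.array(s['position']);R0=R.from_matrix(rot(s['tool_rot']))
Rg=toolR(-.1+np.pi,8);d=np.array([np.cos(-.1),np.sin(-.1),0])
g=np.array([.4579,.353,.015])+.065*d
p=g+Rg.apply([0,0,1])*.010
pre=p+[0,0,.11]
rows(p0,R0,pre,Rg,20)
rows(pre,Rg,p,Rg,10)
E
```

```text
20 rows [0.43, 0.453, 0.741, -0.013, -0.066, -0.181] mid [0.574 0.243 0.271] end [0.524  0.3464 0.1151]
10 rows [0.077, -0.0, 0.545, 0.0, 0.0, 0.0] mid [0.524 0.346 0.06 ] end [0.524  0.3464 0.0051]
```

>>> move_arm --plan '[[[0.43, 0.453, 0.741, -0.013, -0.066, -0.181, 1], [0.43, 0.453, 0.741, -0.013, -0.066, -0.181, 1], [0.43, 0.453, 0.741, -0.013, -0.066, -0.181, 1], [0.43, 0.453, 0.741, -0.013, -0.066, -0.181, 1], [0.43, 0.453, 0.741, -0.013, -0.066, -0.181, 1], [0.43, 0.453, 0.741, -0.013, -0.066, -0.181, 1], [0.43, 0.453, 0.741, -0.013, -0.066, -0.181, 1], [0.43, 0.453, 0.741, -0.013, -0.066, -0.181, 1], [0.43, 0.453, 0.741, -0.013, -0.066, -0.181, 1], [0.43, 0.453, 0.741, -0.013, -0.066, -0.181, 1]]]'

```text
clock: 6.2
position: [0.5747, 0.2421, 0.2704]
tool_rot: [3.134, 0.07, 2.851]
force: [-0.0, -0.3, 0.7]
grip_width: 0.0855
finger_force: 0.0
```

>>> move_arm --plan '[[[0.43, 0.453, 0.741, -0.013, -0.066, -0.181, 1], [0.43, 0.453, 0.741, -0.013, -0.066, -0.181, 1], [0.43, 0.453, 0.741, -0.013, -0.066, -0.181, 1], [0.43, 0.453, 0.741, -0.013, -0.066, -0.181, 1], [0.43, 0.453, 0.741, -0.013, -0.066, -0.181, 1], [0.43, 0.453, 0.741, -0.013, -0.066, -0.181, 1], [0.43, 0.453, 0.741, -0.013, -0.066, -0.181, 1], [0.43, 0.453, 0.741, -0.013, -0.066, -0.181, 1], [0.43, 0.453, 0.741, -0.013, -0.066, -0.181, 1], [0.43, 0.453, 0.741, -0.013, -0.066, -0.181, 1]]]'

```text
clock: 7.2
position: [0.5245, 0.3458, 0.1141]
tool_rot: [3.141, 0.14, 3.041]
force: [-0.5, 1.0, 0.0]
grip_width: 0.0856
finger_force: 0.0
```

```bash
python3 - <<'E'
from h import *
import pickle
s=observe();f=grab_frame('wrist');pickle.dump((s,f),open('w2.pkl','wb'))
im=f['color'][:,:,::-1].copy();cam=wristcam(s,f)
for d in (0,.065,.128):
    u,v=proj(*cam,W([.4579,.353,-.1],(d,0,.015)));cv2.circle(im,(int(u+.5),int(v+.5)),2,(255,0,255),-1)
cv2.imwrite('pics/w2.png',cv2.resize(im,(800,600)))
p0=np.array(s['position']);R0=R.from_matrix(rot(s['tool_rot']));print(p0,s['tool_rot'])
Rg=toolR(-.1+np.pi,8)
rows(p0,R0,[.524,.3464,.0051],Rg,10)
E
```

```text
[0.5244504  0.34576327 0.11405523] [3.14085704 0.14040804 3.04124295]
10 rows [0.079, 0.003, 0.539, 0.001, 0.001, -0.0] mid [0.524 0.346 0.06 ] end [0.524  0.3464 0.0051]
```

View pics/w2.png

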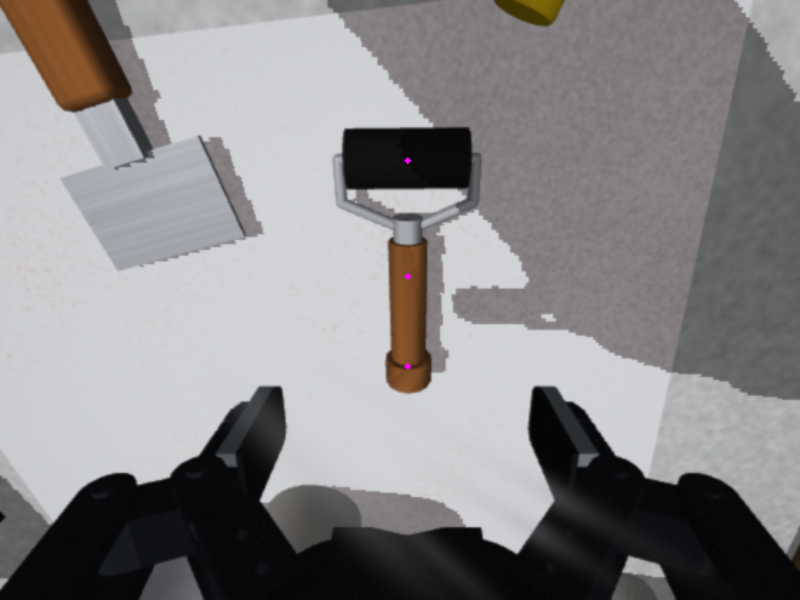

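The wrist view shows the predicted points (407, 160/276/366) lying on the roller's axis, so I go down and grip.

>>> move_arm --plan '[[[0.08, 0, 0.54, 0, 0, 0, 1], [0.08, 0, 0.54, 0, 0, 0, 1], [0.08, 0, 0.54, 0, 0, 0, 1], [0.08, 0, 0.54, 0, 0, 0, 1], [0.08, 0, 0.54, 0, 0, 0, 1], [0.08, 0, 0.54, 0, 0, 0, 1], [0.08, 0, 0.54, 0, 0, 0, 1], [0.08, 0, 0.54, 0, 0, 0, 1], [0.08, 0, 0.54, 0, 0, 0, 1], [0.08, 0, 0.54, 0, 0, 0, 1]]]'

```text
clock: 8.25
position: [0.5243, 0.345, 0.0052]
tool_rot: [3.141, 0.14, 3.039]
force: [-0.3, 0.6, -0.0]
grip_width: 0.0851
finger_force: 0.0
```

>>> move_arm --plan '[[[0, 0, 0, 0, 0, 0, -1], [0, 0, 0, 0, 0, 0, -1], [0, 0, 0, 0, 0, 0, -1], [0, 0, 0, 0, 0, 0, -1], [0, 0, 0, 0, 0, 0, -1], [0, 0, 0, 0, 0, 0, -1], [0, 0, 0, 0, 0, 0, -1], [0, 0, 0, 0, 0, 0, -1], [0, 0, 0, 0, 0, 0, -1], [0, 0, 0, 0, 0, 0, -1]]]' --grip_force 60

```text
clock: 9.25
position: [0.5246, 0.3452, 0.0068]
tool_rot: [3.14, 0.141, 3.039]
force: [-0.9, -1.0, 6.7]
grip_width: 0.0195
finger_force: 58.4
```

>>> move_arm --plan '[[[-0.07, 0, -0.5, 0, 0, 0, -1], [-0.14, 0, -0.99, 0, 0, 0, -1], [-0.14, 0, -0.99, 0, 0, 0, -1], [-0.14, 0, -0.99, 0, 0, 0, -1], [-0.14, 0, -0.99, 0, 0, 0, -1], [-0.14, 0, -0.99, 0, 0, 0, -1], [-0.14, 0, -0.99, 0, 0, 0, -1], [-0.14, 0, -0.99, 0, 0, 0, -1], [-0.14, 0, -0.99, 0, 0, 0, -1], [-0.14, 0, -0.99, 0, 0, 0, -1]]]'

```text
clock: 10.25
position: [0.5241, 0.3447, 0.1977]
tool_rot: [3.141, 0.14, 3.04]
force: [-0.6, 0.2, -1.4]
grip_width: 0.0196
finger_force: 58.8
```

```bash
python3 - <<'E'
from h import *
import pickle
s=observe();f=grab_frame('wrist');pickle.dump((s,f),open('w3.pkl','wb'))
im=f['color'][:,:,::-1].copy();cam=wristcam(s,f)
p0=np.array(s['position']);Rt=rot(s['tool_rot']);print(p0,s['tool_rot'],s['finger_force'],s['grip_width'])
# roller in tool: nominal from grasp
Rg=toolR(-.1+np.pi,8);d=Rg.inv().apply([np.cos(-.1),np.sin(-.1),0])
gl=np.array([0,0,-.010])
for t in (0,.065,.128):
    X=p0+Rt@(gl+(t-.065)*d);u,v=proj(*cam,X);cv2.circle(im,(int(u+.5),int(v+.5)),2,(255,0,255),-1)
cv2.imwrite('pics/w3.png',cv2.resize(im,(800,600)))
E
```

```text
[0.52407732 0.34473949 0.19769803] [3.14081803 0.14012263 3.03971916] 58.80852162837982 0.019566665670657585
```

View pics/w3.png

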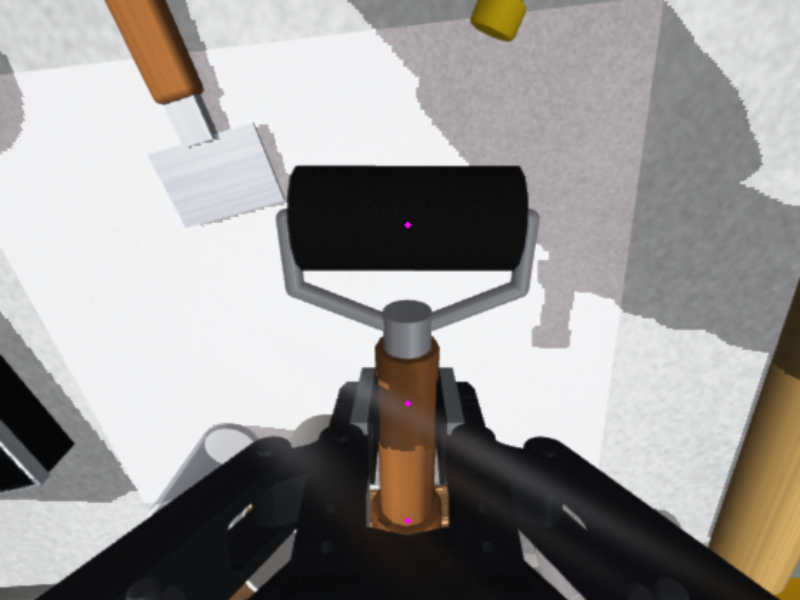

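The wrist view shows the handle centred in the pads, with the roll at (408,218) within 2 mm of the prediction. Now I plan the transfer.

```bash
cat >> h.py <<'E'
CY=-1.413; C=np.array([.6142,-.1332,CY]); GL=-.0085
def tcp_for(dx,dz,rollrow=25.,yaw=CY): # roller placed with offset dx (case x), dz
    Rt=toolR(yaw+np.pi,8+rollrow); a=np.deg2rad(rollrow)
    g=W(C,(-.058+.065*np.cos(a)+dx,0,.030+.065*np.sin(a)+dz))
    return g+Rt.apply([0,0,-GL]),Rt
E
python3 - <<'E'
from h import *
s=observe();p0=np.array(s['position']);R0=R.from_matrix(rot(s['tool_rot']))
p1,R1=tcp_for(-.08,.12); p2,R2=tcp_for(0,.003)
rows(p0,R0,p1,R1,20); rows(p1,R1,p2,R2,10)
E
```

```text
20 rows [-0.794, -0.669, 0.404, 0.223, -0.177, 0.59] mid [0.63  0.157 0.165] end [ 0.6025 -0.0597  0.1703]
10 rows [-0.017, 0.0, 0.708, 0.0, 0.0, 0.0] mid [ 0.609 -0.099  0.112] end [ 0.6151 -0.1387  0.0533]
```

```bash
python3 - <<'E'
from h import *
s=observe();p0=np.array(s['position']);R0=R.from_matrix(rot(s['tool_rot']))
p1,R1=tcp_for(-.08,.16); rows(p0,R0,p1,R1,20)
E
```

```text
20 rows [-0.828, -0.679, 0.31, 0.223, -0.177, 0.59] mid [0.632 0.156 0.185] end [ 0.6025 -0.0597  0.2103]
```

>>> move_arm --plan '[[[-0.828, -0.68, 0.31, 0.223, -0.177, 0.59, -1], [-0.828, -0.68, 0.31, 0.223, -0.177, 0.59, -1], [-0.828, -0.68, 0.31, 0.223, -0.177, 0.59, -1], [-0.828, -0.68, 0.31, 0.223, -0.177, 0.59, -1], [-0.828, -0.68, 0.31, 0.223, -0.177, 0.59, -1], [-0.828, -0.68, 0.31, 0.223, -0.177, 0.59, -1], [-0.828, -0.68, 0.31, 0.223, -0.177, 0.59, -1], [-0.828, -0.68, 0.31, 0.223, -0.177, 0.59, -1], [-0.828, -0.68, 0.31, 0.223, -0.177, 0.59, -1], [-0.828, -0.68, 0.31, 0.223, -0.177, 0.59, -1]]]'

```text
clock: 11.3
position: [0.6313, 0.1538, 0.1808]
tool_rot: [-3.061, 0.358, 2.41]
force: [0.7, -0.1, -0.9]
grip_width: 0.0199
finger_force: 58.8
```

>>> move_arm --plan '[[[-0.828, -0.68, 0.31, 0.223, -0.177, 0.59, -1], [-0.828, -0.68, 0.31, 0.223, -0.177, 0.59, -1], [-0.828, -0.68, 0.31, 0.223, -0.177, 0.59, -1], [-0.828, -0.68, 0.31, 0.223, -0.177, 0.59, -1], [-0.828, -0.68, 0.31, 0.223, -0.177, 0.59, -1], [-0.828, -0.68, 0.31, 0.223, -0.177, 0.59, -1], [-0.828, -0.68, 0.31, 0.223, -0.177, 0.59, -1], [-0.828, -0.68, 0.31, 0.223, -0.177, 0.59, -1], [-0.828, -0.68, 0.31, 0.223, -0.177, 0.59, -1], [-0.828, -0.68, 0.31, 0.223, -0.177, 0.59, -1]]]'

```text
clock: 12.3
position: [0.6008, -0.0614, 0.2065]
tool_rot: [-3.138, 0.578, 1.727]
force: [0.2, 0.9, -1.7]
grip_width: 0.0196
finger_force: 58.8
```

```bash
python3 - <<'E'
from h import *
import pickle
s=observe();f=grab_frame('wrist');pickle.dump((s,f),open('w4.pkl','wb'))
cam=wristcam(s,f);im=(255*(f['color'][:,:,::-1]/255.)**.6).astype('uint8')
for q in ((-.058,0,.023),(.0326,0,.0723),(-.1,.12,.05),(-.1,-.12,.05)):
    u,v=proj(*cam,W(C,q));cv2.circle(im,(int(u+.5),int(v+.5)),2,(255,0,255),-1)
cv2.imwrite('pics/w4.png',cv2.resize(im,(800,600)))
p0=np.array(s['position']);R0=R.from_matrix(rot(s['tool_rot']))
print(p0,s['tool_rot'],np.round(s['qpos'],2))
p1,R1=tcp_for(-.0,.03);rows(p0,R0,p1,R1,10)
p2,R2=tcp_for(0,.002);rows(p1,R1,p2,R2,5)
E
```

```text
[ 0.60078238 -0.06141087  0.2064715 ] [-3.13835878  0.57764164  1.72684763] [-0.14  0.56 -0.22  1.77  0.79  1.1  -0.65]
10 rows [0.015, 0.012, 0.743, -0.004, 0.002, -0.001] mid [ 0.608 -0.1    0.143] end [ 0.6151 -0.1387  0.0803]
5 rows [0.152, -0.0, 0.235, 0.0, 0.0, 0.0] mid [ 0.615 -0.139  0.069] end [ 0.6151 -0.1387  0.0523]
```

View pics/w4.png

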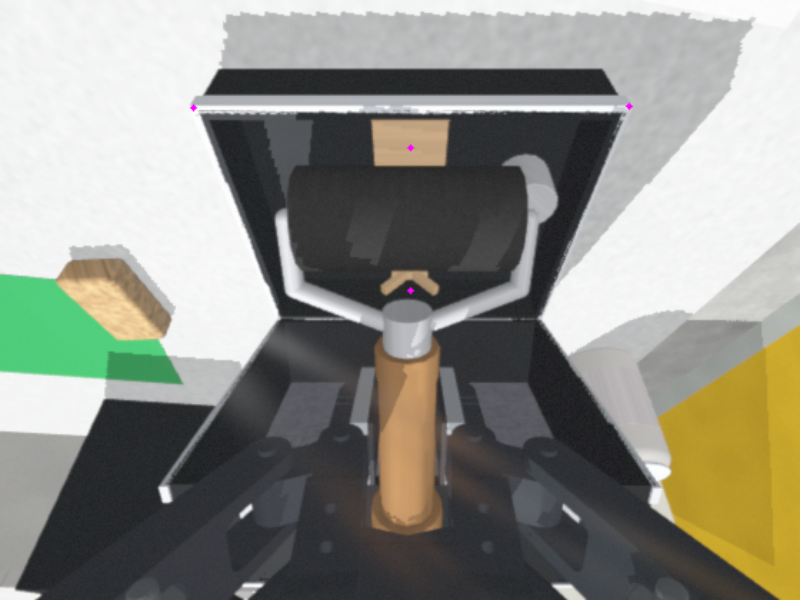

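The wrist view shows the trough centred at (410,145) and the V notch at (410,285). Both are in line with the handle, and the predicted dots match, so I lower the roller.

>>> move_arm --plan '[[[0.015, 0.012, 0.743, 0, 0, 0, -1], [0.015, 0.012, 0.743, 0, 0, 0, -1], [0.015, 0.012, 0.743, 0, 0, 0, -1], [0.015, 0.012, 0.743, 0, 0, 0, -1], [0.015, 0.012, 0.743, 0, 0, 0, -1], [0.015, 0.012, 0.743, 0, 0, 0, -1], [0.015, 0.012, 0.743, 0, 0, 0, -1], [0.015, 0.012, 0.743, 0, 0, 0, -1], [0.015, 0.012, 0.743, 0, 0, 0, -1], [0.015, 0.012, 0.743, 0, 0, 0, -1]]]'

```text
clock: 13.35
position: [0.6157, -0.1389, 0.0789]
tool_rot: [-3.137, 0.578, 1.73]
force: [0.9, -4.7, 21.8]
grip_width: 0.0196
finger_force: 60.7
```

```bash
python3 - <<'E'
from h import *
s=observe()
p0=np.array(s['position']);R0=R.from_matrix(rot(s['tool_rot']))
print(p0,s['tool_rot'],s['force'])
p2,R2=tcp_for(0,.002);rows(p0,R0,p2,R2,6)
E
```

```text
[ 0.61569918 -0.13885311  0.07887513] [-3.13748692  0.57767039  1.7299738 ] [ 0.93955291 -4.74810948 21.76769278]
6 rows [0.123, -0.004, 0.184, -0.005, 0.003, 0.002] mid [ 0.615 -0.139  0.066] end [ 0.6151 -0.1387  0.0523]
```

```bash
python3 - <<'E'
from h import *
s=observe();print({k:np.round(s[k],3).tolist() for k in('force','moment','qpos','joint_efforts')})
F=np.array(s['force']);M=np.array(s['moment']);r=np.cross(F,M)/(F@F);print('r',r,'along F',F/np.linalg.norm(F))
Rz=R.from_euler('z',-CY);print('r case',Rz.apply(r),'F case',Rz.apply(F))
g=lambda im:(255*(im[:,:,::-1]/255.)**.55).astype('uint8')
w=g(grab_frame('wrist')['color']);t=g(grab_frame('top')['color']);d=g(grab_frame('side')['color'])
cv2.imwrite('pics/wfull5.png',w)
a=cv2.resize(w,(800,600))[0:600,100:700];a=cv2.resize(a,(400,400))
im=np.zeros((600,800,3),'uint8');im[:300,:400]=cv2.resize(t[60:195,250:430],(400,300));im[300:,:400]=cv2.resize(d[215:350,200:380],(400,300));im[:400,400:]=a
cv2.imwrite('pics/c5.png',im)
E
```

```text
{'force': [0.94, -4.748, 21.768], 'moment': [-3.301, -0.666, 0.258], 'qpos': [-0.07, 0.75, -0.137, 1.82, 0.96, 0.862, -0.766], 'joint_efforts': [-0.337, -103.092, 1.137, -23.406, 0.554, 2.32, 0.398]}
r [ 0.02668372 -0.14497377 -0.03277436] along F [ 0.0421337  -0.21292618  0.97615941]
r case [ 0.14736576  0.00357069 -0.03277436] F case [ 4.83676233  0.18175106 21.76769278]
```

View pics/c5.png

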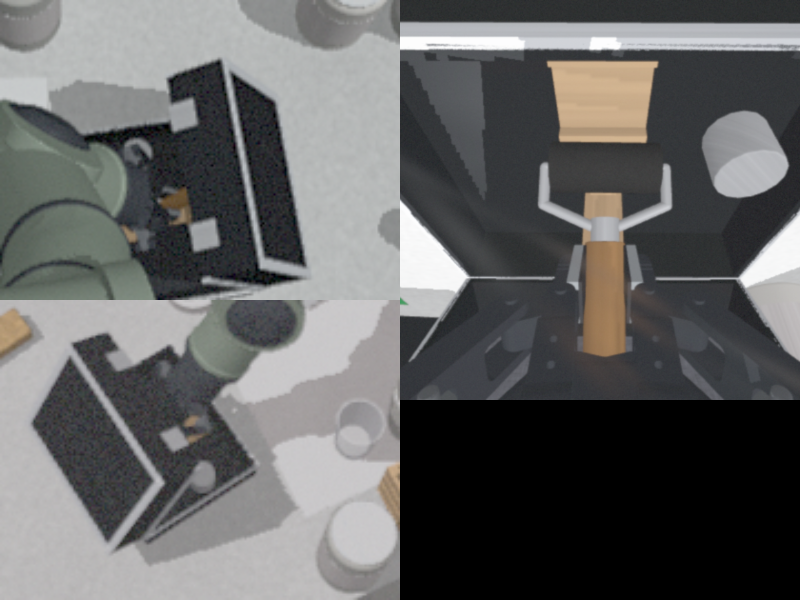

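The roller has pivoted in the grip. The wrist view shows the roll at (606,167) in the crop, smaller and so farther away, with the handle about 40 degrees steeper. The knob must have caught the lid's front edge on the way in. The roll now touches the floor or beam, so I lift a little and measure the actual pitch.

>>> move_arm --plan '[[[-0.136, 0, -0.21, 0, 0, 0, -1], [-0.136, 0, -0.21, 0, 0, 0, -1], [-0.136, 0, -0.21, 0, 0, 0, -1], [-0.136, 0, -0.21, 0, 0, 0, -1], [-0.136, 0, -0.21, 0, 0, 0, -1], [0, 0, 0, 0, 0, 0, -1], [0, 0, 0, 0, 0, 0, -1], [0, 0, 0, 0, 0, 0, -1], [0, 0, 0, 0, 0, 0, -1], [0, 0, 0, 0, 0, 0, -1]]]'

```text
clock: 14.5
position: [0.6155, -0.138, 0.1047]
tool_rot: [-3.137, 0.577, 1.73]
force: [0.3, 0.2, -2.2]
grip_width: 0.0194
finger_force: 58.9
```

```bash
python3 - <<'E'
from h import *
import pickle
s=observe();f=grab_frame('wrist');pickle.dump((s,f),open('w6.pkl','wb'))
cam=wristcam(s,f);print(s['force'],s['moment'])
p0=np.array(s['position']);Rt=rot(s['tool_rot'])
w=(255*(f['color'][:,:,::-1]/255.)**.5).astype('uint8')
w=cv2.resize(w,(1120,840),interpolation=cv2.INTER_CUBIC)
cols=[(255,0,255),(0,255,255),(255,255,0)]
for a,c in zip((24,32,40),cols):
    d=np.array([-np.cos(np.deg2rad(a)),0,-np.sin(np.deg2rad(a))])
    for pt in([0,.031,0],[0,-.031,0],[.043,0,0]):
        X=p0+Rt@(np.array([0,0,GL])+(pt[0]-.065)*d+[0,-pt[1],0]);u,v=proj(*cam,X)
        cv2.circle(w,(int(2*u+1),int(2*v+1)),3,c,-1)
cv2.imwrite('pics/c6.png',w[100:700,160:960])
E
```

```text
[ 0.26121797  0.16166918 -2.15968173] [0.73954356 0.14081708 0.00917387]
```

View pics/c6.png

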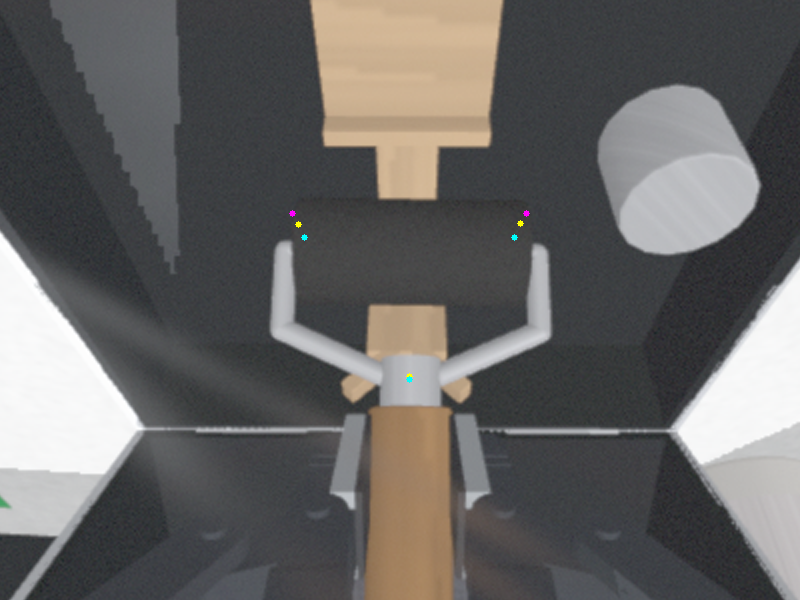

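The wrist view shows the roll centre at crop (411,252), axle ends at (283,250) and (540,250), and the handle's edge at (410,405). That puts the handle about 70° up and the grip 58 mm from the roll. I'll set the roll into the trough, then swing the handle down about it with a light grip.

>>> move_arm --plan '[[[0.159, 0, -0.104, 0, 0, 0, -1], [0.159, 0, -0.104, 0, 0, 0, -1], [0.159, 0, -0.104, 0, 0, 0, -1], [0.159, 0, -0.104, 0, 0, 0, -1], [0.159, 0, -0.104, 0, 0, 0, -1], [0.159, 0, -0.104, 0, 0, 0, -1], [0.159, 0, -0.104, 0, 0, 0, -1], [0.159, 0, -0.104, 0, 0, 0, -1], [0.159, 0, -0.104, 0, 0, 0, -1], [0.159, 0, -0.104, 0, 0, 0, -1]]]'

```text
clock: 15.55
position: [0.6097, -0.1002, 0.105]
tool_rot: [-3.138, 0.577, 1.73]
force: [0.9, -0.4, -1.3]
grip_width: 0.0199
finger_force: 58.9
```

>>> move_arm --plan '[[[0.068, 0, 0.105, 0, 0, 0, -1], [0.068, 0, 0.105, 0, 0, 0, -1], [0.068, 0, 0.105, 0, 0, 0, -1], [0.068, 0, 0.105, 0, 0, 0, -1], [0.068, 0, 0.105, 0, 0, 0, -1], [0.068, 0, 0.105, 0, 0, 0, -1], [0.068, 0, 0.105, 0, 0, 0, -1], [0.068, 0, 0.105, 0, 0, 0, -1], [0.068, 0, 0.105, 0, 0, 0, -1], [0.068, 0, 0.105, 0, 0, 0, -1]]]'

```text
clock: 16.55
position: [0.6096, -0.1005, 0.0798]
tool_rot: [-3.138, 0.577, 1.73]
force: [0.6, 0.2, -1.2]
grip_width: 0.0199
finger_force: 58.9
```

>>> move_arm --plan '[[[0.02, 0, 0.03, 0, 0, 0, -1], [0.02, 0, 0.03, 0, 0, 0, -1], [0.02, 0, 0.03, 0, 0, 0, -1], [0.01, 0, 0.01, 0, 0, 0, -1], [0, 0, 0, 0, 0, 0, -1], [-0.123, 0, 0.176, 0, 0, 0, -1], [-0.11, 0, 0.185, 0, 0, 0, -1], [-0.096, 0, 0.192, 0, 0, 0, -1], [-0.082, 0, 0.199, 0, 0, 0, -1], [0, 0, 0, 0, 0, 0, -1]]]' --grip_force 20

```text
clock: 17.55
position: [0.6129, -0.1175, 0.0708]
tool_rot: [-3.14, 0.58, 1.727]
force: [-0.8, -3.3, 16.3]
grip_width: 0.02
finger_force: 61.5
```

```bash
python3 - <<'E'
from h import *
s=observe();f=grab_frame('wrist')
w=(255*(f['color'][:,:,::-1]/255.)**.5).astype('uint8');cv2.imwrite('pics/w7.png',w)
print(s['force'],s['grip_width'])
# roll/yoke profile: bright yoke columns rows
g=cv2.cvtColor(w,cv2.COLOR_BGR2GRAY).astype(int);hsv=cv2.cvtColor(w,cv2.COLOR_BGR2HSV)
for v in range(100,330,10):
    row=''
    for u in range(190,382,6):
        h,S,V=hsv[v,u]; row+='#' if V<85 else ('w' if (S>60 and h<25) else ('o' if V>130 else '-'))
    print(v,row)
E
```

```text
[-0.81226315 -3.25573584 16.27342676] 0.020008911509136414
100 oooooooooooooooooooooooooooooooo
110 oooooooooooooooooooooooooooooooo
120 oooooooooooooooooooooooooooooooo
130 ##-############-############--##
140 ########wwwwwwwwwwwwwwww########
150 ################################
160 ################################
170 ####oo#####################o####
180 ####oo#####################o####
190 ####oo####################-o-###
200 ####oo#######wwwww########oo-###
210 ####ooo######wwwww#######-oo-###
220 #####-ooooo##-wwww####ooooo#####
230 #########-ooooooooooooo#########
240 #############oooooo-############
250 #############wooooo#############
260 ###########o-wwwwwwwoo##########
270 ##########-o#wwwwwwwoo##########
280 ##########oo-wwwwwww-o-#########
290 ##########oo#wwwwwww#oo#########
300 ###########o#wwwwwww-o##########
310 ##-oo########wwwwwww----###-oo##
320 #############wwwwwww-###########
```

>>> move_arm --plan '[[[0, 0, 0, 0, 0, 0, -0.56], [0, 0, 0, 0, 0, 0, -0.56], [0, 0, 0, 0, 0, 0, -0.54], [0, 0, 0, 0, 0, 0, -0.54], [0, 0, 0, 0, 0, 0, -0.53], [0, 0, 0, 0, 0, 0, -0.53], [0, 0, 0, 0, 0, 0, -0.53], [0, 0, 0, 0, 0, 0, -0.53], [0, 0, 0, 0, 0, 0, -0.53], [0, 0, 0, 0, 0, 0, -0.53]]]' --grip_force 20

```text
clock: 18.6
position: [0.6127, -0.1172, 0.0709]
tool_rot: [-3.14, 0.58, 1.727]
force: [0.2, -3.4, 15.5]
grip_width: 0.0202
finger_force: 46.1
```

>>> move_arm --plan '[[[0, 0, 0, 0, 0, 0, -0.51], [0, 0, 0, 0, 0, 0, -0.51], [0, 0, 0, 0, 0, 0, -0.5], [0, 0, 0, 0, 0, 0, -0.5], [0, 0, 0, 0, 0, 0, -0.5], [0, 0, 0, 0, 0, 0, -0.5], [0, 0, 0, 0, 0, 0, -0.5], [0, 0, 0, 0, 0, 0, -0.5], [0, 0, 0, 0, 0, 0, -0.5], [0, 0, 0, 0, 0, 0, -0.5]]]'

```text
clock: 19.6
position: [0.6126, -0.1171, 0.0706]
tool_rot: [-3.139, 0.58, 1.728]
force: [1.5, -4.0, 10.0]
grip_width: 0.0215
finger_force: 13.3
```

>>> move_arm --plan '[[[-0.067, 0, 0.204, 0, 0, 0, -0.5], [-0.052, 0, 0.209, 0, 0, 0, -0.5], [-0.036, 0, 0.212, 0, 0, 0, -0.5], [0, 0, 0, 0, 0, 0, -0.5], [0, 0, 0, 0, 0, 0, -0.5], [0, 0, 0, 0, 0, 0, -0.5], [0, 0, 0, 0, 0, 0, -0.5], [0, 0, 0, 0, 0, 0, -0.5], [0, 0, 0, 0, 0, 0, -0.5], [0, 0, 0, 0, 0, 0, -0.5]]]'

```text
clock: 20.6
position: [0.6137, -0.1258, 0.0613]
tool_rot: [-3.138, 0.579, 1.729]
force: [1.6, -4.3, 5.5]
grip_width: 0.0213
finger_force: 12.6
```

```bash
cat > asc.py <<'E'
from h import *
s=observe();f=grab_frame('wrist')
w=(255*(f['color'][:,:,::-1]/255.)**.5).astype('uint8');cv2.imwrite('pics/w%d.png'%int(s['clock']*100),w)
print(np.round(s['force'],1),s['grip_width'],s['position'])
hsv=cv2.cvtColor(w,cv2.COLOR_BGR2HSV)
for v in range(100,330,8):
    row=''
    for u in range(172,400,4):
        h,S,V=hsv[v,u]; row+='#' if V<85 else ('w' if (S>60 and h<25) else ('o' if V>130 else '-'))
    print(v,row)
E
python3 asc.py
```

```text
[ 1.6 -4.3  5.5] 0.02133644793539109 [ 0.6136863  -0.12578531  0.06128157]
100 ooooooooooooooooooooooooooooooooooooooooooooooooooooooooo
108 ooooooooooooooooooooooooooooooooooooooooooooooooooooooooo
116 ooooooooooooooooooooooooooooooooooooooooooooooooooooooooo
124 ----#####################################################
132 ###############wwwwwwwwwwwwwwwwwwwwwwwwww################
140 ###############wwwwwwwwwwwwwwwwwwwwwwwwww################
148 #########################################################
156 #########################################################
164 #########################################################
172 #########oo-##################################oo#######-o
180 #########ooo##################################oo######ooo
188 #########ooo##################################oo######ooo
196 #########-oo#################################-oo######-oo
204 #########-ooo################-#-#############ooo#######oo
212 #########-ooo###########wwwwwwww#############ooo########o
220 ##########oooooo########-wwwwwww##########oooooo########o
228 ############-ooooooo-##wwwwwwwwww####-ooooooo-###########
236 #################oooooooooooooooooooooooo################
244 #####################-oooooooooooooo#####################
252 #######################wwoooooooo########################
260 ####################oo-wwoooooooow#oo####################
268 ##################--oo-wwwwwwwwwww#ooo###################
276 ###################ooo-wwwwwwwwwww#ooo###################
284 ###################oo--wwwwwwwwwww##oo-##################
292 ##################ooo##wwwwwwwwwww##ooo##################
300 ####################o-#wwwwwwwwwww--o-###################
308 ################-####-#wwwwwwwwwww-----#--###############
316 ####-################-#wwwwwwwwwww#-#-----###########-###
324 ######-##############-#wwwwwwwwwww#-#####################
```

>>> move_arm --plan '[[[-0.032, 0, 0.204, 0, 0, 0, -0.5], [-0.017, 0, 0.206, 0, 0, 0, -0.5], [0, 0, 0.207, 0, 0, 0, -0.5], [0.007, 0, 0.1, 0, 0, 0, -0.5], [0, 0, 0, 0, 0, 0, -0.5], [0, 0, 0, 0, 0, 0, -0.5], [0, 0, 0, 0, 0, 0, -0.5], [0, 0, 0, 0, 0, 0, -0.5], [0, 0, 0, 0, 0, 0, -0.5], [0, 0, 0, 0, 0, 0, -0.5]]]'

```text
clock: 21.65
position: [0.6146, -0.133, 0.049]
tool_rot: [-3.137, 0.577, 1.73]
force: [0.7, -2.1, 1.1]
grip_width: 0.0216
finger_force: 12.0
```

```bash
python3 asc.py
```

```text
[ 0.7 -2.1  1.1] 0.021598932694515367 [ 0.61462567 -0.13296696  0.04903495]
100 ooooooooooooooooooooooooooooooooooooooooooooooooooooooooo
108 ooooooooooooooooooooooooooooooooooooooooooooooooooooooooo
116 ooooooooooooooooooooooooooooooooooooooooooooooooooooooooo
124 #############################################-###########
132 ####################-#####-#########-################-###
140 ##############wwwwwwwwwwwwwwwwwwwwwwwwwwww-##############
148 ##############wwwwwwwwwwwwwwwwwwwwwwwwwwww###############
156 #########################################################
164 #########################################################
172 ##########------#-------------------#--##-#--#--#########
180 #######ooo--------#-----------------------------oo#######
188 #######ooo--------------------------------------oo######o
196 #######-oo--------------------------------------oo######o
204 ########oo-------------------------------------ooo######-
212 ########ooo###############-##-#-##-#------#----oo-#######
220 ########oooo############wwwwwwww-############-ooo########
228 -#-#####ooooooo-########wwwwwwww-#########ooooooo########
236 ##--------#ooooooooo-##wwwoooooww-##-ooooooooo-##########
244 ####---------###ooooooooooooooooooooooooo-###############
252 ########---------####ooooooooooooooo############-########
260 #########-#---------oooooooooooooo-oo-###################
268 #############-------oo-wwoooooooow#ooo-##################
276 ################---ooo-wwwwwwwwwww#ooo---################
284 ################---ooo-wwwwwwwwwww#-ooo--################
292 ###############---ooo--wwwwwwwwwww--ooo--################
300 ##############------o--wwwwwwwwwww--o---##-##############
308 ##-----#####------##---wwwwwwwwwww----------#######--#-##
316 --------#-------#------wwwwwwwwwww-------------#---#-----
324 -----------------------wwwwwwwwwwww-------------##--#----
```

>>> move_arm --plan '[[[0, 0, 0.08, 0, 0, 0, -0.5], [0, 0, 0.08, 0, 0, 0, -0.5], [0, 0, 0, 0, 0, 0, -0.5], [0, 0, 0, 0, 0, 0, -0.48], [0, 0, 0, 0, 0, 0, -0.46], [0, 0, 0, 0, 0, 0, -0.42], [0, 0, 0, 0, 0, 0, -0.35], [0, 0, 0, 0, 0, 0, -0.2], [0, 0, 0, 0, 0, 0, 0], [0, 0, 0, 0, 0, 0, 0.15]]]'

```text
clock: 22.7
position: [0.615, -0.1348, 0.0464]
tool_rot: [-3.138, 0.577, 1.73]
force: [-0.6, -0.7, -0.1]
grip_width: 0.0488
finger_force: 0.0
```

```bash
python3 asc.py
```

```text
[-0.6 -0.7 -0.1] 0.04876378287068778 [ 0.6149733  -0.13480963  0.04639053]
100 ooooooooooooooooooooooooooooooooooooooooooooooooooooooooo
108 ooooooooooooooooooooooooooooooooooooooooooooooooooooooooo
116 ooooooooooooooooooooooooooooooooooooooooooooooooooooooooo
124 ---------------------------------------------------------
132 ---------------------------------------------------------
140 --------------oooooooooooooooooooooooooooow--------------
148 --------------wwwwwwwwwwwwwwwwwwwwwwwwwooo----------#----
156 ----------####-#################################---------
164 ---------------------------------------#-----------------
172 ---------------------------------------------------------
180 -------oo---------------------------------------oo-------
188 -------oo---------------------------------------ooo------
196 -------oo---------------------------------------oo-------
204 -------ooo--------------------------------------oo-------
212 --------oo-------------------------------------ooo-------
220 --------ooo-------------wwwwwwooo-------------ooo--------
228 --------oooooo----------wwwwwoow-----------oooooo--------
236 ----------ooooooooo-----wwooooow------oooooooooo---------
244 ---------------oooooooooooooooooooooooooooo--------------
252 --------------------ooooooooooooooooo--------#-----------
260 -------------ooo-------woooooooooo--------oo-------------
268 ------------ooo--------wooooooooow------##ooo------------
276 ------------oo--------owwwwooowwww------###ooo-----------
284 -####-##---ooo---###--owwwwwwwwwww#########-ooo--########
292 -###--#---ooo----#----wwwwwwwwwwww---#######ooo---#######
300 ##--#----oooo----###--wwwwwwwwwwww-----#####-ooo---######
308 ###--------oo---######wwwwwwwwwwww---------#-o--------###
316 #---------------######wwwwwwwwwwww----------------------#
324 ----------------####wwwwwwwwwwwwwwww---------------------
```

>>> move_arm --plan '[[[0, 0, -0.3, 0, 0, 0, 0.15], [0, 0, -0.5, 0, 0, 0, 0.15], [0, 0, -0.8, 0, 0, 0, 0.15], [0, 0, -0.8, 0, 0, 0, 0.15], [0, 0, -0.8, 0, 0, 0, 0.15], [0, 0, -0.8, 0, 0, 0, 0.15], [0, 0, -0.8, 0, 0, 0, 0.15], [0, 0, -0.8, 0, 0, 0, 0.15], [0, 0, -0.8, 0, 0, 0, 0.15], [0, 0, -0.5, 0, 0, 0, 0.15]]]'

```text
clock: 23.75
position: [0.6037, -0.0593, 0.1634]
tool_rot: [-3.139, 0.577, 1.73]
force: [-0.3, -0.7, -1.1]
grip_width: 0.0491
finger_force: 0.0
```

```bash
python3 - <<'E'
from h import *
import pickle
s=observe();f=grab_frame('wrist');t=grab_frame('top');d=grab_frame('side');pickle.dump((s,f,t,d),open('w8.pkl','wb'))
g=lambda im:(255*(im[:,:,::-1]/255.)**.55).astype('uint8')
w=g(f['color']);cam=wristcam(s,f)
ax=np.array([np.cos(np.deg2rad(25)),0,np.sin(np.deg2rad(25))])
for k in(0,.043,.1,.14):
    u,v=proj(*cam,W(C,np.array([-.058,0,.03])+k*ax));cv2.circle(w,(int(u+.5),int(v+.5)),1,(255,0,255),-1)
im=np.zeros((600,800,3),'uint8');im[:420,:560]=w
im[:240,560:]=cv2.resize(g(t['color'])[70:190,270:390],(240,240));im[240:480,560:]=cv2.resize(g(d['color'])[215:335,205:325],(240,240))
cv2.imwrite('pics/c8.png',im);print(s['position'],s['tool_rot'],s['force'])
E
```

```text
[ 0.60374921 -0.05931939  0.16342985] [-3.13873269  0.57718084  1.72984466] [-0.26464356 -0.73066262 -1.05798958]
```

View pics/c8.png

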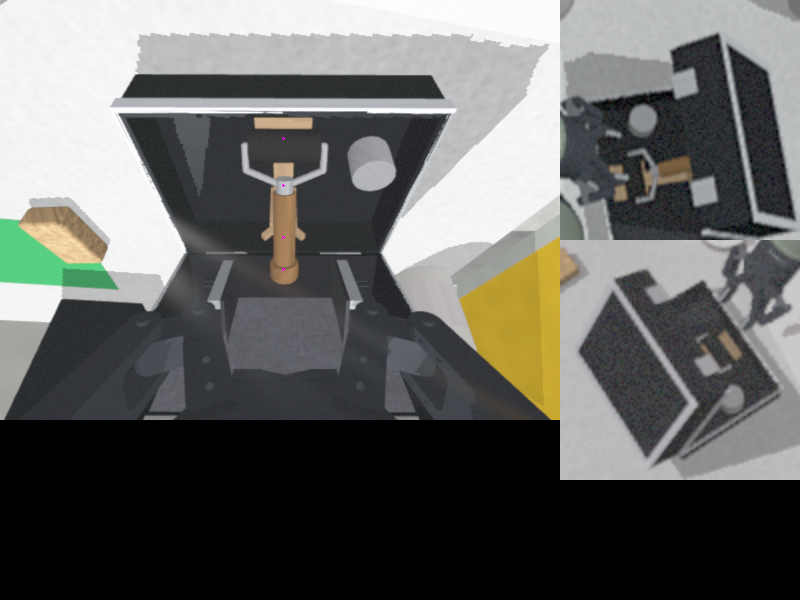

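The wrist view shows the roller lying in the rest: roll at (284,148), handle between the V tips at (267,235) and (300,235), and lid still up. I check its offset numerically and plan the way over the lid.

```bash
python3 - <<'E'
from h import *
import pickle
s,f,t,d=pickle.load(open('w8.pkl','rb'));cam=wristcam(s,f)
a=np.deg2rad(25);ax=np.array([np.cos(a),0,np.sin(a)]);n=np.array([-np.sin(a),0,np.cos(a)])
for dx in(0,.005,.01):
    o=np.array([-.058+dx,0,.03]);pr=lambda q:proj(*cam,W(C,q)).round(1).tolist()
    print(dx,'roll v range',min(pr(o+.015*np.array([np.cos(k),0,np.sin(k)]))[1] for k in np.linspace(0,6.28,60)),max(pr(o+.015*np.array([np.cos(k),0,np.sin(k)]))[1] for k in np.linspace(0,6.28,60)),
     'h43',pr(o+.043*ax+.011*n),'knob start',pr(o+.12*ax+.015*n),'knob end low',pr(o+.14*ax-.015*n),pr(o+.14*ax+.015*n))
p0=np.array(s['position']);R0=R.from_matrix(rot(s['tool_rot']))
pA=p0+R0.apply([0,0,-.16]);Rv=toolR(CY+np.pi,0)
pB=W(C,(.14,0,.34));rows(p0,R0,pA,R0,10);rows(pA,R0,pB,Rv,20)
th=1.036
q=np.array(lidp(.175,.07,0,th))+[.011,0,0]+.02*np.array([np.sin(th),0,np.cos(th)])
pC=W(C,q);rows(pB,Rv,pC,Rv,10);print(pA,pB,pC)
E
```

```text
0 roll v range 119.5 155.7 h43 [283.2, 189.4] knob start [283.4, 262.6] knob end low [283.6, 260.7] [283.4, 278.5]
0.005 roll v range 124.5 160.0 h43 [283.2, 193.1] knob start [283.4, 265.0] knob end low [283.6, 262.9] [283.4, 280.6]
0.01 roll v range 129.3 164.2 h43 [283.3, 196.7] knob start [283.4, 267.3] knob end low [283.6, 265.0] [283.4, 282.6]
10 rows [0.0, -0.0, -0.8, 0.0, 0.0, 0.0] mid [ 0.597 -0.016  0.23 ] end [0.5904 0.027  0.2975]
20 rows [-0.763, -0.004, 0.126, -0.001, 0.276, 0.0] mid [ 0.613 -0.119  0.341] end [ 0.6362 -0.2715  0.34  ]
10 rows [0.204, 0.0, 0.468, 0.0, 0.0, 0.0] mid [ 0.633 -0.251  0.293] end [ 0.6298 -0.2312  0.2464]
[0.59037366 0.02695698 0.29750999] [ 0.63619992 -0.27146064  0.34      ] [ 0.62979512 -0.23120902  0.2464351 ]
```

```bash
python3 - <<'E'
from h import *
import pickle
s,f,t,d=pickle.load(open('w8.pkl','rb'));c=f['color'].astype(float)
b=c[:,300:312].mean(1);print('roll',[(v,int(b[v].sum())) for v in range(108,180,1)])
b=c[:,281:287].mean(1);print('handle R-B',[(v,int(b[v,0]),int(b[v,2])) for v in range(168,200)])
print('knob',[(v,int(b[v,0]),int(b[v,2])) for v in range(254,292)])
cam=wristcam(s,f)
for x,z in((-.078,.023),(-.082,.023),(-.078,.015),(-.038,.023)):print(x,z,proj(*cam,W(C,(x,.02,z))).round(1))
E
```

```text
roll [(108, 732), (109, 754), (110, 723), (111, 306), (112, 97), (113, 90), (114, 90), (115, 87), (116, 88), (117, 155), (118, 336), (119, 351), (120, 356), (121, 371), (122, 383), (123, 384), (124, 386), (125, 384), (126, 378), (127, 348), (128, 249), (129, 80), (130, 38), (131, 40), (132, 42), (133, 45), (134, 46), (135, 48), (136, 48), (137, 51), (138, 52), (139, 54), (140, 56), (141, 56), (142, 58), (143, 58), (144, 58), (145, 57), (146, 60), (147, 60), (148, 60), (149, 60), (150, 62), (151, 60), (152, 60), (153, 61), (154, 58), (155, 57), (156, 57), (157, 56), (158, 56), (159, 52), (160, 52), (161, 49), (162, 46), (163, 44), (164, 46), (165, 45), (166, 46), (167, 46), (168, 46), (169, 44), (170, 47), (171, 61), (172, 100), (173, 153), (174, 226), (175, 309), (176, 378), (177, 420), (178, 427), (179, 374)]
handle R-B [(168, 162, 82), (169, 162, 82), (170, 162, 82), (171, 163, 82), (172, 162, 82), (173, 163, 82), (174, 163, 82), (175, 153, 82), (176, 97, 82), (177, 80, 83), (178, 77, 82), (179, 78, 82), (180, 84, 89), (181, 113, 120), (182, 149, 157), (183, 153, 161), (184, 152, 1
[... 263 characters left out ...]
, 119, 40), (255, 120, 40), (256, 120, 40), (257, 121, 40), (258, 120, 41), (259, 120, 40), (260, 120, 40), (261, 120, 41), (262, 120, 40), (263, 121, 41), (264, 121, 41), (265, 120, 41), (266, 111, 38), (267, 72, 25), (268, 69, 23), (269, 90, 30), (270, 110, 37), (271, 112, 37), (272, 115, 38), (273, 116, 39), (274, 117, 39), (275, 117, 39), (276, 119, 40), (277, 121, 41), (278, 121, 41), (279, 120, 41), (280, 119, 40), (281, 118, 40), (282, 116, 40), (283, 104, 38), (284, 54, 27), (285, 27, 22), (286, 25, 21), (287, 25, 22), (288, 25, 22), (289, 25, 22), (290, 24, 21), (291, 25, 22)]
-0.078 0.023 [307.7 112.6]
-0.082 0.023 [307.9 108.3]
-0.078 0.015 [307.2 106.9]
-0.038 0.023 [305.1 150.4]
```

The trough edge in this view is shifted by the same 5 px, so the roll sits about 4–5 mm from the trough centre, within tolerance. I go over the lid.

>>> move_arm --plan '[[[0, 0, -0.8, 0, 0, 0, 0], [0, 0, -0.8, 0, 0, 0, -0.3], [0, 0, -0.8, 0, 0, 0, -0.7], [0, 0, -0.8, 0, 0, 0, -1], [0, 0, -0.8, 0, 0, 0, -1], [0, 0, -0.8, 0, 0, 0, -1], [0, 0, -0.8, 0, 0, 0, -1], [0, 0, -0.8, 0, 0, 0, -1], [0, 0, -0.8, 0, 0, 0, -1], [0, 0, -0.8, 0, 0, 0, -1]]]'

```text
clock: 24.9
position: [0.5902, 0.0267, 0.2972]
tool_rot: [-3.138, 0.577, 1.73]
force: [0.7, 1.0, 0.6]
grip_width: 0.0
finger_force: 0.0
```

>>> move_arm --plan '[[[-0.763, 0, 0.126, 0, 0.276, 0, -1], [-0.763, 0, 0.126, 0, 0.276, 0, -1], [-0.763, 0, 0.126, 0, 0.276, 0, -1], [-0.763, 0, 0.126, 0, 0.276, 0, -1], [-0.763, 0, 0.126, 0, 0.276, 0, -1], [-0.763, 0, 0.126, 0, 0.276, 0, -1], [-0.763, 0, 0.126, 0, 0.276, 0, -1], [-0.763, 0, 0.126, 0, 0.276, 0, -1], [-0.763, 0, 0.126, 0, 0.276, 0, -1], [-0.763, 0, 0.126, 0, 0.276, 0, -1]]]'

```text
clock: 25.9
position: [0.6137, -0.1203, 0.3401]
tool_rot: [-3.138, 0.287, 1.729]
force: [0.8, -0.2, -0.3]
grip_width: 0.0002
finger_force: 0.0
```

>>> move_arm --plan '[[[-0.763, 0, 0.126, 0, 0.276, 0, -1], [-0.763, 0, 0.126, 0, 0.276, 0, -1], [-0.763, 0, 0.126, 0, 0.276, 0, -1], [-0.763, 0, 0.126, 0, 0.276, 0, -1], [-0.763, 0, 0.126, 0, 0.276, 0, -1], [-0.763, 0, 0.126, 0, 0.276, 0, -1], [-0.763, 0, 0.126, 0, 0.276, 0, -1], [-0.763, 0, 0.126, 0, 0.276, 0, -1], [-0.763, 0, 0.126, 0, 0.276, 0, -1], [-0.763, 0, 0.126, 0, 0.276, 0, -1]]]'

```text
clock: 26.9
position: [0.6378, -0.2726, 0.339]
tool_rot: [-3.138, -0.002, 1.728]
force: [0.4, 0.4, -0.2]
grip_width: 0.0001
finger_force: 0.0
```

```bash
cat > lid.py <<'E'
from h import *
import sys
s=observe();p0=np.array(s['position']);R0=R.from_matrix(rot(s['tool_rot']));Rv=toolR(CY+np.pi,0)
print(p0,s['tool_rot'],s['force'])
def P(th,off=0): return W(C,np.array(lidp(.175,.07,0,th))+[.011,0,0]+off*np.array([np.sin(th),0,np.cos(th)]))
seq=[(1.036,.02)]+[(t,-.002) for t in np.linspace(.9,0,7)]
for th,o in seq:
    print(round(th,2),end=' ');rows(p0,R0,P(th,o),Rv,10 if o>0 else 5); p0,R0=P(th,o),Rv
E
python3 lid.py
```

```text
[ 0.63782248 -0.27258262  0.33904698] [-3.13848161e+00 -2.09412561e-03  1.72847176e+00] [ 0.42225891  0.39921814 -0.23139809]
1.04 10 rows [0.21, -0.006, 0.463, -0.003, -0.002, -0.0] mid [ 0.634 -0.252  0.293] end [ 0.6298 -0.2312  0.2464]
0.9 5 rows [0.438, -0.0, 0.171, 0.0, 0.0, 0.0] mid [ 0.627 -0.214  0.24 ] end [ 0.6229 -0.188   0.2294]
0.75 5 rows [0.262, 0.0, 0.103, 0.0, 0.0, 0.0] mid [ 0.621 -0.178  0.225] end [ 0.6188 -0.1621  0.219 ]
0.6 5 rows [0.243, -0.0, 0.141, 0.0, 0.0, 0.0] mid [ 0.617 -0.153  0.213] end [ 0.615  -0.1381  0.2049]
0.45 5 rows [0.22, -0.0, 0.176, 0.0, 0.0, 0.0] mid [ 0.614 -0.129  0.198] end [ 0.6115 -0.1164  0.1873]
0.3 5 rows [0.191, 0.0, 0.207, 0.0, 0.0, 0.0] mid [ 0.61  -0.109  0.179] end [ 0.6085 -0.0976  0.1667]
0.15 5 rows [0.158, -0.0, 0.233, 0.0, 0.0, 0.0] mid [ 0.608 -0.091  0.157] end [ 0.606  -0.082   0.1434]
0.0 5 rows [0.121, -0.0, 0.254, 0.0, 0.0, 0.0] mid [ 0.605 -0.077  0.133] end [ 0.6041 -0.07    0.118 ]
```

>>> move_arm --plan '[[[0.21, 0, 0.463, 0, 0, 0, -1], [0.21, 0, 0.463, 0, 0, 0, -1], [0.21, 0, 0.463, 0, 0, 0, -1], [0.21, 0, 0.463, 0, 0, 0, -1], [0.21, 0, 0.463, 0, 0, 0, -1], [0.21, 0, 0.463, 0, 0, 0, -1], [0.21, 0, 0.463, 0, 0, 0, -1], [0.21, 0, 0.463, 0, 0, 0, -1], [0.21, 0, 0.463, 0, 0, 0, -1], [0.21, 0, 0.463, 0, 0, 0, -1]]]'

```text
clock: 27.9
position: [0.6308, -0.2306, 0.2451]
tool_rot: [-3.138, -0.001, 1.728]
force: [-0.1, -0.3, -0.8]
grip_width: -0.0002
finger_force: 0.0
```

>>> move_arm --plan '[[[0.22, 0, 0.085, 0, 0, 0, -1], [0.22, 0, 0.085, 0, 0, 0, -1], [0.22, 0, 0.085, 0, 0, 0, -1], [0.22, 0, 0.085, 0, 0, 0, -1], [0.22, 0, 0.085, 0, 0, 0, -1], [0.22, 0, 0.085, 0, 0, 0, -1], [0.22, 0, 0.085, 0, 0, 0, -1], [0.22, 0, 0.085, 0, 0, 0, -1], [0.22, 0, 0.085, 0, 0, 0, -1], [0.22, 0, 0.085, 0, 0, 0, -1]]]'

```text
clock: 28.9
position: [0.6238, -0.1871, 0.2287]
tool_rot: [-3.138, -0.001, 1.728]
force: [0.1, -0.9, 3.3]
grip_width: -0.0002
finger_force: 1.5
```

>>> move_arm --plan '[[[0.262, 0, 0.103, 0, 0, 0, -1], [0.262, 0, 0.103, 0, 0, 0, -1], [0.262, 0, 0.103, 0, 0, 0, -1], [0.262, 0, 0.103, 0, 0, 0, -1], [0.262, 0, 0.103, 0, 0, 0, -1], [0.243, 0, 0.141, 0, 0, 0, -1], [0.243, 0, 0.141, 0, 0, 0, -1], [0.243, 0, 0.141, 0, 0, 0, -1], [0.243, 0, 0.141, 0, 0, 0, -1], [0.243, 0, 0.141, 0, 0, 0, -1]]]'

```text
clock: 29.9
position: [0.6158, -0.1373, 0.2041]
tool_rot: [-3.138, -0.0, 1.728]
force: [0.5, -1.4, 0.7]
grip_width: 0.0001
finger_force: 0.6
```

>>> move_arm --plan '[[[0.22, 0, 0.176, 0, 0, 0, -1], [0.22, 0, 0.176, 0, 0, 0, -1], [0.22, 0, 0.176, 0, 0, 0, -1], [0.22, 0, 0.176, 0, 0, 0, -1], [0.22, 0, 0.176, 0, 0, 0, -1], [0.191, 0, 0.207, 0, 0, 0, -1], [0.191, 0, 0.207, 0, 0, 0, -1], [0.191, 0, 0.207, 0, 0, 0, -1], [0.191, 0, 0.207, 0, 0, 0, -1], [0.191, 0, 0.207, 0, 0, 0, -1]]]'

```text
clock: 30.9
position: [0.6093, -0.0968, 0.1658]
tool_rot: [-3.138, -0.0, 1.728]
force: [0.7, -1.0, 0.7]
grip_width: 0.0
finger_force: 0.4
```

```bash
python3 - <<'E'
from h import *
s=observe();p0=np.array(s['position']);R0=R.from_matrix(rot(s['tool_rot']));Rv=toolR(CY+np.pi,0)
print(p0,s['force'])
for th in (.15,0):
    q=W(C,np.array(lidp(.175,.07,0,th))+[.011,0,-.001]);rows(p0,R0,q,R0,5);p0=q
E
```

```text
[ 0.60931125 -0.09684533  0.16580932] [ 0.66609734 -0.98405298  0.66487505]
5 rows [0.149, -0.008, 0.215, 0.0, 0.0, 0.0] mid [ 0.608 -0.091  0.157] end [ 0.6061 -0.0823  0.1444]
5 rows [0.124, 0.001, 0.254, 0.0, 0.0, 0.0] mid [ 0.605 -0.077  0.134] end [ 0.6041 -0.07    0.119 ]
```

>>> move_arm --plan '[[[0.149, 0, 0.215, 0, 0, 0, -1], [0.149, 0, 0.215, 0, 0, 0, -1], [0.149, 0, 0.215, 0, 0, 0, -1], [0.149, 0, 0.215, 0, 0, 0, -1], [0.149, 0, 0.215, 0, 0, 0, -1], [0.124, 0, 0.254, 0, 0, 0, -1], [0.124, 0, 0.254, 0, 0, 0, -1], [0.124, 0, 0.254, 0, 0, 0, -1], [0.124, 0, 0.254, 0, 0, 0, -1], [0.124, 0, 0.254, 0, 0, 0, -1]]]'

```text
clock: 31.9
position: [0.6052, -0.0704, 0.1194]
tool_rot: [-3.139, 0.0, 1.727]
force: [-14.6, -13.7, 83.3]
grip_width: 0.0003
finger_force: 42.4
```

>>> move_arm --plan '[[[0, 0, -0.1, 0, 0, 0, -1], [0, 0, -0.3, 0, 0, 0, -1], [0, 0, -0.8, 0, 0, 0, -1], [0, 0, -0.8, 0, 0, 0, -1], [0, 0, -0.8, 0, 0, 0, -1], [0, 0, -0.8, 0, 0, 0, -1], [0, 0, -0.8, 0, 0, 0, -1], [0, 0, -0.8, 0, 0, 0, -1], [0, 0, -0.8, 0, 0, 0, -1], [0, 0, -0.8, 0, 0, 0, -1]]]'

```text
clock: 32.9
position: [0.6053, -0.07, 0.2561]
tool_rot: [-3.138, -0.001, 1.728]
force: [0.5, -0.0, -1.2]
grip_width: -0.0001
finger_force: 0.0
```

```bash
python3 - <<'E'
from h import *
s=observe();f=grab_frame('wrist');print(s['position'],s['force'])
g=lambda im:(255*(im[:,:,::-1]/255.)**.55).astype('uint8')
w=g(f['color']);cam=wristcam(s,f);d=grab_frame('side');w2=g(d['color']);c2=(np.array(d['intrinsics']),np.array(d['position']),rot(d['orientation']))
for th,col in((0,(255,0,255)),(.03,(0,255,255)),(.1,(0,255,0))):
  for a,b,y in((.2,0,-.12),(.2,0,.12),(.2,.07,-.12),(.2,.07,.12)):
    for im,c in((w,cam),(w2,c2)):
        u,v=proj(*c,W(C,lidp(a,b,y,th)));cv2.circle(im,(int(u+.5),int(v+.5)),1,col,-1)
im=np.zeros((600,800,3),'uint8');im[:420,:560]=w;im[:240,560:]=cv2.resize(w2[215:335,215:335],(240,240))
cv2.imwrite('pics/c9.png',im)
E
```

```text
[ 0.60527761 -0.07000303  0.25606568] [ 0.50869233 -0.0342096  -1.18980129]
```

View pics/c9.png

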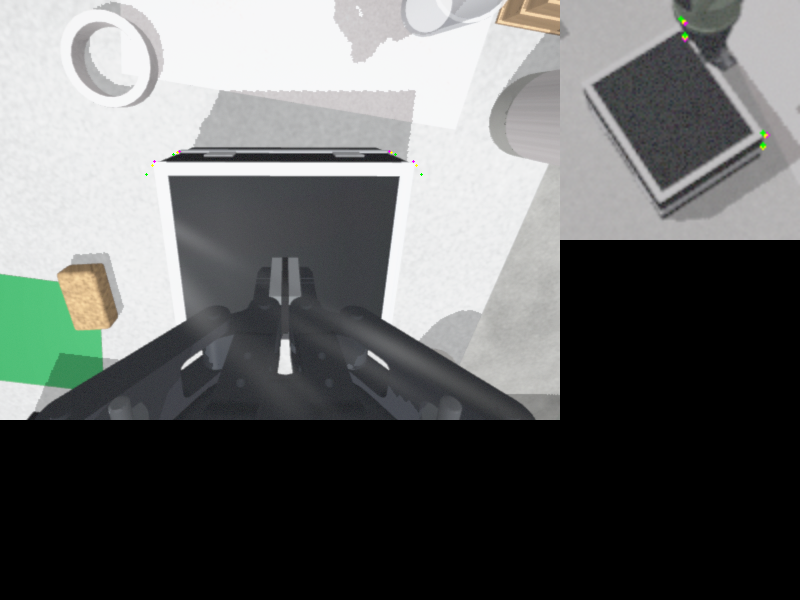

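The wrist view shows the lid's front corners at (155,162) and (411,162), on the θ = 0 prediction at (154,161) and (413,161). The lid is closed and the robot is clear, so I hand in.

```bash
python3 -c "
from workcell import *
print(job_done())"
```

```text
the job is handed in; nothing more can be done
None
```

I handed the job in: the roller is on the rest about 4–5 mm from the trough's centre and the lid is fully closed, but my last push ended at about 85 N on the fingers, and on the way in the knob probably caught the lid edge and turned the roller in the grip, which I corrected before letting go.

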